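# Set the extractor's speed selector and start it

### The arm

A 7-joint arm with a two-finger parallel gripper is mounted at the origin on the work surface. World frame = base frame: x ahead of the robot, y to its left, z up, the work surface at z = 0. Lengths are in mm, angles in rad, forces in N, time in s.
With the tool pointing down it reaches from about 400 to 850 mm from the base axis. Payload 6.9 kg.
Tool frame: the origin (TCP) lies at the very end of the fingers, on their centre line; the grasp point (between the pads) lies behind it (ctrl.grip_depth is the z of the grasp point in the tool frame, in mm); z points along the fingers, x is the direction in which the jaws open and shut, and the axes are right-handed (so a half turn about z gives the same grasp; the last joint's range is limited). The gripper opens to 85 mm and grips with 20 to 120 N. Pads are 22 mm wide; open, the fingers measure 114 mm over their backs; the gripper's body (76 mm by 85 mm) begins 54 mm behind the grasp point. The pads swing forward as they close: fully open they stand 13 mm farther back than shut.
Start: joints at [-1.063, 0.507, -0.238, 1.5, 0.126, 1.149, -0.155], TCP at [244.439, 575.205, 231.275] pointing down, gripper open.
Joint ranges: [-3.08, 3.08], [-0.24, 2.05], [-1.43, 1.35], [0, 2.5], [-1.52, 4.66], [0.17, 1.96], [-2.89, 2.89]. Speed limits (rad/s): [2.39, 2.39, 3.14, 3.14, 3.14, 3.14, 3.14].

### API

Orientations are given as [roll, pitch, yaw] about the fixed x, y, z axes, in that order (R = Rz(yaw) Ry(pitch) Rx(roll)).
In Python, from workcell import sense, viewer, job, finder, ctrl gives the robot as it stands.
- The arm moves only by the tool servo_tool, never from a script. Its argument "series" is a list of rows, each a list of 6 numbers: the shift along the tool's x, y, z in mm, then the turn, a rotation vector about the tool's x, y, z in rad. A call has 1 to 12 rows; each row shifts and turns the commanded pose from where the row before left it, along the tool's axes as they then stand; what a row does not reach is not made up. A row lasts 1/10 s, in which the tool goes at most 50 mm and 8.59 degrees, less where a joint would pass 70% of its speed; a pose out of reach is approached as far as the arm can. A call with a gripper value outside its range is refused whole. "hand" is the opening in per cent of the stroke, from 0 (shut) to 100 (fully open), set as the call begins (left out, the last holds). The fingers move at their own pace and stop on an object; "squeeze" is the grip in N (left out, the last holds). Time passes only in rows, so rows that do not move let the fingers close. It gives the time, the measured TCP pose, the force and the opening at its end, in the units of the state.
- sense(): the state, without advancing time (a new reading comes with each control period).
- viewer.snapshot(name): name is "scene" or "top" or "wrist"; returns (picture, depth): 480x640x3 uint8, red, green, blue; 480x640 float32, mm along the optical axis (not along the pixel's ray), 0 where there is no reading.
- viewer.calibration(name): a dict with "fx", "fy", "cx", "cy" (pixels), "pose" (4x4, takes a point from camera to world coordinates). Camera axes: x right, y up, looking along -z (the intrinsics and any distortion apply to the point x, -y, -z); pixel columns grow to the right and rows downward; lengths in mm; the calibration is good to about 2 mm. The wrist camera is an equidistant fisheye: a pixel r from the principal point sees the ray r / f radians off the axis. A picture is of the moment at which its call begins: read the wrist's pose just before it. calibration takes no time and is no camera call; for the wrist camera it gives the pose at the moment of the call.
- job.close_job(): hands the job in, once; it reports no verdict.
Trained networks look in the newest picture that a camera, given by its name, has taken for a name from the list of things; names that differ only in an ending like _2 or _b are one class to them, and where a whole thing is asked for, a point or a joint stands for the part that bears it (a point fixed in the world has none). Each returns a list of dicts, best first, with "confidence" (0 to 1); they miss things now and then, are a little off and sometimes report something else, mostly with a low value. They report only what shows in the picture. A call takes as long as a camera call.
- finder.look_for(camera, thing): "bbox" ([left, top, width, height] in pixels, round what is visible of it).
The state is a dict: "clock": time; "qpos": joint angles; "qd": joint speeds; "effort": joint torques, N m; "tool_pos": TCP position; "orientation": TCP orientation; "ft_force": force on the tool from outside, world axes, zero at the start; "ft_torque": the same for the moment, N m; "grip_width": opening from 0.0 (shut) to 1.0 (fully open).
Only numpy, scipy, OpenCV 4.12 (cv2) and the standard library are available. Lean on these libraries where they do the work, as an engineer would, in place of code of your own. Each camera call takes 0.05 s, during which the arm holds its last target. There are 200 camera calls.

### The job

The workshop's dust extractor is to run at the speed marked with the blue tab. With a fingertip, without pinching it, push the red pointer of the rotary selector round click by click until it rests in the click where it points at the blue tab; only then press the green start button down with a fingertip and let it come up again. Leave the selector at the blue tab, and do not disturb the spray can, the bowl or the wrench.

Things in the scene. Friction and masses are not known exactly. Their poses are not given: they have to be found in the camera images.
- box: blue control box with a grey metal top, fixed to the bench, 190 mm (its x) by 310 mm (its y) by 80 mm high; origin at the centre of its underside, z up; turned up to 20 degrees in yaw. Its top carries the selector at (-5, 60) mm and the green button at (-20, -105) mm (box x, y)
- selector_axis (a point): point on the selector's vertical turning axis at the level of the box's top face (80 mm above the bench); axes as the box's
- selector (a joint): angle of the rotary selector, rad, growing clockwise from above. 8 clicks, 0 to 7, at 0, 0.524 ... 3.665 (every 30 degrees), each with a white tick. At value v the pointer's heading in the box frame is 1.833 - v rad from +x towards +y. Starts in click 3 or 4. Left between clicks it snaps to the nearer one; 1.3 N at the pointer's end carries it over a click. End stops lie 0.1 rad past clicks 0 and 7
- pointer_end (a point): outer end of the red pointer, on its top edge, 51 mm from the axis, 36 mm above the box's top; x axis outwards along the pointer, z up. The pointer is an upright bar 12 mm wide, from 21 mm behind the axis to 51 mm in front (white line on top: front half), 10 to 36 mm above the box's top, over a round black skirt of 30 mm radius, its top 11 mm above the box's top
- tab_blue: the target: flat blue disc, 16 mm across, 1.5 mm thick, lying on the dial plate of the box 68 mm from the selector's axis at one of the click positions (0, 2, 5 or 7; which colour is where changes from run to run). Its origin is the disc's centre
- tab_yellow: flat yellow disc, 16 mm across, 1.5 mm thick, lying on the dial plate of the box 68 mm from the selector's axis at one of the click positions (0, 2, 5 or 7; which colour is where changes from run to run). Its origin is the disc's centre
- tab_white: flat white disc, 16 mm across, 1.5 mm thick, lying on the dial plate of the box 68 mm from the selector's axis at one of the click positions (0, 2, 5 or 7; which colour is where changes from run to run). Its origin is the disc's centre
- tab_orange: flat orange disc, 16 mm across, 1.5 mm thick, lying on the dial plate of the box 68 mm from the selector's axis at one of the click positions (0, 2, 5 or 7; which colour is where changes from run to run). Its origin is the disc's centre
- start_button_top (a point): centre of the top face of the green push button, 32 mm across, in a black housing on the box's top; pressed straight down
- start_button (a joint): how far the green button is pressed, m: 0 up, 0.006 fully down (about 5 N); a spring brings it up again
- spray_can: loose spray can, 60 mm across, about 170 mm tall, standing on the bench beyond the selector end of the box (box +y), 225 to 260 mm from the box's centre; origin at the centre of its foot
- bowl: loose glass bowl, 100 mm across, 45 mm tall, on the bench beyond the button end of the box (box -y); origin at the centre of its foot
- wrench: loose steel wrench, 180 mm long, lying flat on the bench along the robot's side of the box; origin under its middle

How it is judged (in metres and radians):
On the way, in this order (a step that is already met when the one before it is completed fails the run):
1. the selector rests in the click where its pointer points at the blue tab (y of tab_blue in the frame of pointer_end between -0.006 and 0.006 m and x of tab_blue in the frame of pointer_end above 0 m and velocity of joint selector between -0.15 and 0.15 rad/s), for 0.3 s.
2. the green start button is pressed down (value of joint start_button above 0.004 m), for 0.05 s.
At the end, for the whole second after the job is handed in: the selector rests with its pointer aimed within 6 mm (5 degrees) of the blue tab's centre, and the start button has been pressed and is up again (all of step 1 and value of joint start_button below 0.0015 m); the robot touches nothing.
It fails at once if the start button is pressed while the selector is not at the blue tab (value of joint start_button above 0.003 m and not (y of tab_blue in the frame of pointer_end between -0.01 and 0.01 m and x of tab_blue in the frame of pointer_end above 0 m)).
It fails at once if the pointer is pinched between the fingers (contact force between the fingers and box above 0.5 N and y of the grasp point in the frame of pointer_end between -0.006 and 0.006 m and x of the grasp point in the frame of pointer_end between -0.082 and 0.01 m and z of the grasp point in the frame of pointer_end below 0.014 m).
It fails at once if the spray can is shifted or lifted by more than 20 mm or tipped (distance of spray_can from where it was at the start of the episode above 0.02 m or angle between spray_can's own z axis and vertical above 0.3 rad).
It fails at once if the bowl is shifted or lifted by more than 20 mm or tipped (distance of bowl from where it was at the start of the episode above 0.02 m or angle between bowl's own z axis and vertical above 0.3 rad).
It fails at once if the wrench is shifted or lifted by more than 20 mm (distance of wrench from where it was at the start of the episode above 0.02 m).
It also fails if it takes over 64 s, if anything falls off the work surface, if the arm or the gripper's body presses on something with over 40 N, if the wrist force passes 120 N, or if a joint passes its speed limit or range.

## Working session

There is one attempt and no reset: what is moved stays moved. The work goes in short steps, Python scripts to look and compute and a tool call to move; the robot and the scene stay as the last step left them, time stands still between calls to the robot, and variables do not carry over. Pictures are saved under pics/ and viewed, about 8 in all and at most 12, crops included, and the job is handed in when it is done.

Besides the shell and the picture viewer there is one more tool, called after "Emit:" as name([rows], argument=value, ...), one row to a line, values as JSON. servo_tool: Moves the arm, as the interface text tells. Its arguments: {"type":"object","properties":{"series":{"type":"array"},"hand":{"type":"number"},"squeeze":{"type":"number"}},"required":["series"]}

```bash
mkdir -p pics; cat > h.py <<'E'
import numpy as np, cv2
from workcell import sense, viewer, job, finder, ctrl
def px2w(cam,u,v,d,c=None):
    c=c or viewer.calibration(cam); P=np.array(c["pose"])
    return (P@[(u-c["cx"])/c["fx"]*d,-(v-c["cy"])/c["fy"]*d,-d,1])[:3]
def w2px(cam,p):
    c=viewer.calibration(cam); q=np.linalg.inv(np.array(c["pose"]))@[*p,1]
    return c["cx"]+c["fx"]*q[0]/-q[2], c["cy"]+c["fy"]*q[1]/q[2]
def plane(cam,u,v,z):
    c=viewer.calibration(cam);a=px2w(cam,u,v,1,c);o=np.array(c["pose"])[:3,3];d=a-o
    return o+d*(z-o[2])/d[2]
def save(n,im): cv2.imwrite("pics/"+n,im[...,::-1])
E
python3 - <<'E'
from h import *
s=sense();print(s["clock"],s["tool_pos"],s["orientation"],s["ft_force"],ctrl.grip_depth)
im,d=viewer.snapshot("top");save("top.png",im);np.save("topd.npy",d)
c=viewer.calibration("top");print(c)
im2,d2=viewer.snapshot("scene");save("scene.png",im2)
for t in ["tab_blue","start_button_top","selector","spray_can","bowl","wrench"]:
    for k in finder.look_for("top",t)[:2]:
        b=k["bbox"];print(t,k["confidence"],b)
E
```

```text
0.0 [244.30331241 574.74935412 230.43891495] [3.14158270e+00 1.74198725e-03 1.16898288e+00] [ 0.22254707  0.58573523 -0.19338031] -18.700000000000003
{'fx': 577.5748792807186, 'fy': 577.5748792807186, 'cx': 325.0974010758395, 'cy': 239.504384691421, 'pose': array([[-1.06815594e-02,  9.96806276e-01, -7.91400781e-02,
         4.44043800e+02],
       [-9.99780666e-01, -1.20721586e-02, -1.71137927e-02,
         2.75064559e+01],
       [-1.80145276e-02,  7.89399180e-02,  9.96716593e-01,
         1.09069232e+03],
       [ 0.00000000e+00,  0.00000000e+00,  0.00000000e+00,
         1.00000000e+00]])}
tab_blue 0.38 [409.2, 240.4, 5.2, 6.6]
start_button_top 0.62 [462.5, 224.7, 20.3, 19.8]
spray_can 0.83 [254.1, 237.2, 46.1, 39.4]
spray_can 0.3 [353.4, 206.0, 38.5, 47.1]
bowl 0.6 [518.6, 197.2, 52.7, 56.0]
wrench 0.57 [374.5, 299.8, 93.0, 37.3]
wrench 0.17 [254.1, 236.8, 42.8, 38.2]
```

View pics/top.png

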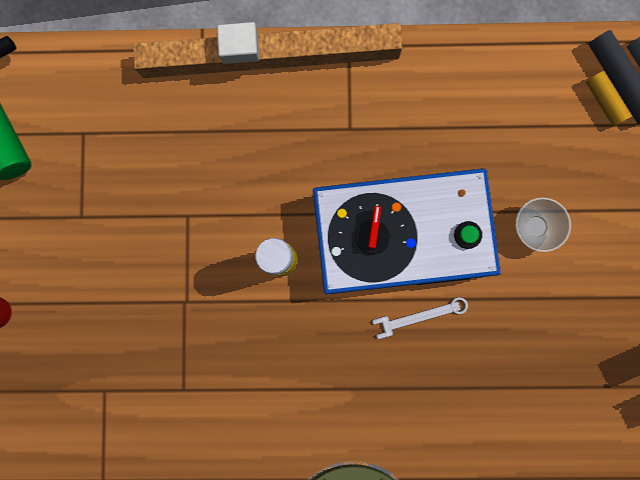

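```bash
python3 - <<'E'
from h import *
C=[plane("top",u,v,80)for u,v in[(314,189),(485,170),(500,272),(325,292)]]  # +x+y, +x-y, -x-y, -x+y
ctr=sum(C)/4
yv=(C[0]-C[1]+C[3]-C[2])[:2];xv=(C[0]-C[3]+C[1]-C[2])[:2]
print(np.round(C),np.linalg.norm(yv)/2,np.linalg.norm(xv)/2)
ya=np.arctan2(-yv[0],yv[1]);xa=np.arctan2(xv[1],xv[0]);print("yaw",ya,xa)
y=(ya*310+xa*190)/500
R=np.array([[np.cos(y),-np.sin(y)],[np.sin(y),np.cos(y)]])
W=lambda b:ctr[:2]+R@b
ax=W([-5,60]);bt=W([-20,-105]);print(ctr,"axis",ax,"btn",bt, plane("top",470,234,100))
for n,(u,v) in dict(blue=(411,243),white=(336.5,251.5),yellow=(342,213),orange=(396.5,207)).items():
    p=plane("top",u,v,82)[:2];q=R.T@(p-ax);print(n,p,np.hypot(*q),"v",(1.833-np.arctan2(q[1],q[0]))/.5236)
p=plane("top",377,207,116)[:2];q=R.T@(p-ax);print("ptr",p,np.hypot(*q),(1.833-np.arctan2(q[1],q[0]))/.5236)
print("can",plane("top",274,256,170),"bowl",plane("top",543,225,45))
d=np.load("topd.npy")
for u,v in[(470,234),(430,200),(376,215),(462,250)]:print(px2w("top",u,v,float(d[v,u])))
E
```

```text
[[ 614.   64.   80.]
 [ 644. -238.   80.]
 [ 464. -259.   80.]
 [ 433.   46.   80.]] 304.858014162781 181.72887848376556
yaw 0.1004617448203643 0.10375293617082726
[538.60366414 -96.8897692   80.        ] axis [527.53727865 -37.70754964] btn [ 529.36842587 -203.3778454 ] [ 529.16253928 -204.03243111  100.        ]
blue [ 516.19308989 -105.16376339] 68.40344576053796 v 7.013217840293132
white [502.85228051  25.10938642] 67.49308549025342 v -0.02007815277277349
yellow [570.503265    14.61530342] 67.70344847371476 v 2.008084883449826
orange [579.87194517 -81.18604632] 68.03893733101235 v 5.018985469768692
ptr [575.72756437 -44.48425516] 48.664436454601955 3.961841453403649
can [491.69134766 125.27158107 170.        ] bowl [ 548.60210046 -348.7623738    45.        ]
[ 528.97324685 -203.51752032  102.20316411]
[ 591.73092251 -140.41643916   80.30947722]
[562.10591272 -42.56352456 115.78187433]
[ 502.93610522 -193.63257843   81.45223594]
```

View pics/scene.png

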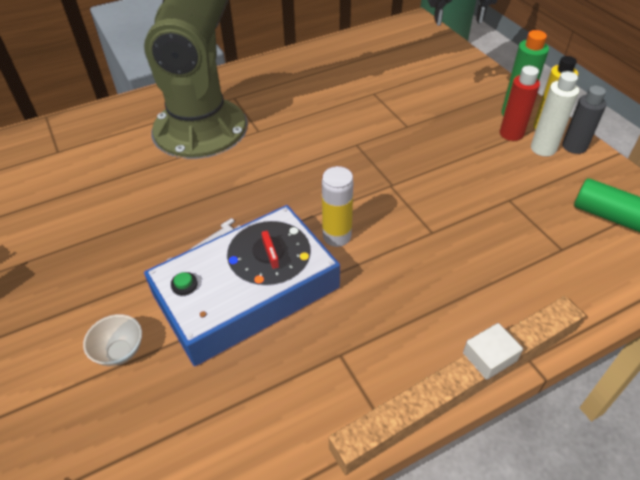

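The two views agree. The box yaw is about 0.10 rad and the selector axis is at about (527.5, -37.7). The pointer (tip at pixel (377,207)) is in click 4. The blue tab (pixel (411,243)) is at click 7, and the button (pixel (470,234)) is at (529, -204), z 102. The pointer therefore needs three clicks clockwise. I'll carry the shut gripper to the trailing side of the pointer.

Emit:
servo_tool([
  [-17.2,21.6,0,0,0,0],
  [-17.2,21.6,0,0,0,0],
  [-17.2,21.6,0,0,0,0],
  [-17.2,21.6,0,0,0,0],
  [-17.2,21.6,0,0,0,0],
  [-17.2,21.6,0,0,0,0],
  [-17.2,21.6,0,0,0,0],
  [-17.2,21.6,0,0,0,0],
  [-17.2,21.6,0,0,0,0],
  [-17.2,21.6,0,0,0,0],
  [-17.2,21.6,0,0,0,0],
  [-17.2,21.6,0,0,0,0],
], hand=0)

```text
clock: 1.6
tool_pos: [402.8, 282.9, 231.5]
orientation: [3.141, -0.0, 1.169]
ft_force: [0.2, -0.1, 0.5]
grip_width: 0.002
```

Emit:
servo_tool([
  [-17.2,21.6,0,0,0,0],
  [-17.2,21.6,0,0,0,0],
  [-17.2,21.6,0,0,0,0],
  [-17.2,21.6,0,0,0,0],
  [-17.2,21.6,0,0,0,0],
  [-17.2,21.6,0,0,0,0],
  [-17.2,21.6,0,0,0,0],
  [-17.2,21.6,0,0,0,0],
  [-17.2,21.6,0,0,0,0],
  [-17.2,21.6,0,0,0,0],
  [-17.2,21.6,0,0,0,0],
  [-17.2,21.6,0,0,0,0],
])

```text
clock: 2.8
tool_pos: [560.6, -8.5, 231.4]
orientation: [3.141, -0.0, 1.169]
ft_force: [-0.4, -0.0, 0.4]
grip_width: -0.004
```

Emit:
servo_tool([
  [0,0,0,0,0,0.1184],
  [0,0,0,0,0,0.1184],
  [0,0,0,0,0,0.1184],
  [0,0,0,0,0,0.1184],
  [0,0,0,0,0,0.1184],
  [0,0,0,0,0,0.1184],
  [0,0,0,0,0,0.1184],
  [0,0,0,0,0,0],
  [0,0,0,0,0,0],
  [0,0,0,0,0,0],
])

```text
clock: 3.8
tool_pos: [560.1, -7.4, 231.3]
orientation: [3.142, -0.0, 0.343]
ft_force: [-0.5, -0.4, -0.6]
grip_width: 0.002
```

Emit:
servo_tool([
  [0,0,20,0,0,0],
  [0,0,20,0,0,0],
  [0,0,20,0,0,0],
  [0,0,20,0,0,0],
  [0,0,20,0,0,0],
  [0,0,6,0,0,0],
  [0,0,0,0,0,0],
  [0,0,0,0,0,0],
])

```text
clock: 4.6
tool_pos: [560.7, -7.6, 126.1]
orientation: [3.141, -0.001, 0.341]
ft_force: [-0.3, 0.2, 0.4]
grip_width: -0.003
```

```bash
python3 - <<'E'
from h import *
a,_=viewer.snapshot("scene");b,_=viewer.snapshot("wrist")
a=cv2.resize(a[180:360,130:370],(640,480));b=b
save("a1.png",np.hstack([cv2.resize(a,(400,300)),cv2.resize(b,(400,300))]))
E
```

```text
(no output)
```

View pics/a1.png

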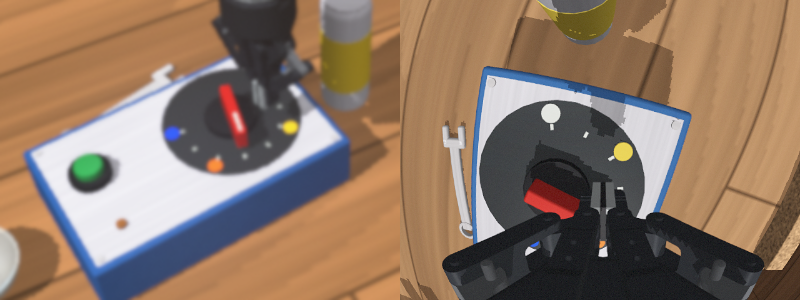

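The shut fingertips stand clear on the pointer's yellow-tab side, with the pointer still in click 4. I'll lower to z≈101 and sweep the arc.

Emit:
servo_tool([
  [0,0,8,0,0,0],
  [0,0,8,0,0,0],
  [0,0,9,0,0,0],
  [0,0,0,0,0,0],
  [0,0,0,0,0,0],
])

```text
clock: 5.2
tool_pos: [559.8, -7.5, 99.8]
orientation: [-3.141, 0.001, 0.34]
ft_force: [-0.4, -0.3, -0.3]
grip_width: -0.001
```

Emit:
servo_tool([
  [1.5,4.08,0,0,0,0.1],
  [1.5,4.08,0,0,0,0.1],
  [1.5,4.08,0,0,0,0.1],
  [1.5,4.08,0,0,0,0.1],
  [1.5,4.08,0,0,0,0.1],
  [1.5,4.08,0,0,0,0.1],
  [1.5,4.08,0,0,0,0.1],
  [1.5,4.08,0,0,0,0.1],
  [1.5,4.08,0,0,0,0.1],
  [1.5,4.08,0,0,0,0.1],
  [0,0,0,0,0,0],
  [0,0,0,0,0,0],
])

```text
clock: 6.4
tool_pos: [570.3, -47.7, 100.4]
orientation: [-3.141, -0.0, -0.657]
ft_force: [0.3, 0.8, 0.2]
grip_width: -0.0
```

```bash
python3 - <<'E'
from h import *
A=np.array([527.5,-37.7]);s=sense();y=s["orientation"][2];d=s["tool_pos"][:2]-A
print(s["tool_pos"],y,"tool-frame offset",d@[np.cos(y),np.sin(y)],d@[np.sin(y),-np.cos(y)],"click",(1.934-y)/.5236)
a,_=viewer.snapshot("scene");b,_=viewer.snapshot("wrist")
save("a2.png",np.hstack([cv2.resize(a[180:360,130:370],(400,300)),cv2.resize(b,(400,300))]))
E
```

```text
[570.28582574 -47.69617816 100.44066625] -0.6567918746462236 tool-frame offset 39.987913227430695 -18.207615378257202 click 4.948036429805621
```

View pics/a2.png

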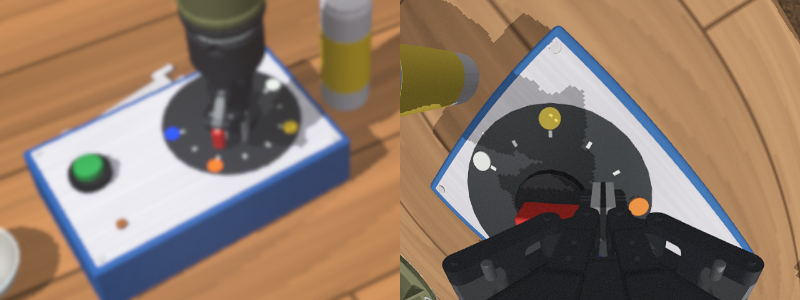

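The pointer now points at the orange tab (click 5), with the finger on its trailing side, as expected. I'll continue to about click 6.85.

Emit:
servo_tool([
  [1.5,4.08,0,0,0,0.1],
  [1.5,4.08,0,0,0,0.1],
  [1.5,4.08,0,0,0,0.1],
  [1.5,4.08,0,0,0,0.1],
  [1.5,4.08,0,0,0,0.1],
  [1.5,4.08,0,0,0,0.1],
  [1.5,4.08,0,0,0,0.1],
  [1.5,4.08,0,0,0,0.1],
  [1.5,4.08,0,0,0,0.1],
  [1.5,4.08,0,0,0,0.1],
  [0,0,0,0,0,0],
  [0,0,0,0,0,0],
])

```text
clock: 7.7
tool_pos: [541.7, -78.0, 100.3]
orientation: [-3.142, 0.0, -1.656]
ft_force: [0.2, -0.1, -0.4]
grip_width: 0.002
```

Emit:
servo_tool([
  [0,-5,0,0,0,0],
  [0,-7,0,0,0,0],
  [0,0,-15,0,0,0],
  [0,0,-20,0,0,0],
  [0,0,-20,0,0,0],
  [0,0,-20,0,0,0],
  [0,0,-20,0,0,0],
  [0,0,0,0,0,0],
  [0,0,0,0,0,0],
])

```text
clock: 8.6
tool_pos: [554.0, -79.2, 195.4]
orientation: [-3.141, 0.0, -1.659]
ft_force: [-0.6, 0.6, -0.5]
grip_width: 0.001
```

```bash
python3 - <<'E'
from h import *
s=sense();print(s["tool_pos"],s["orientation"])
a,_=viewer.snapshot("scene");b,_=viewer.snapshot("wrist")
save("a3.png",np.hstack([cv2.resize(a[180:360,130:370],(400,300)),cv2.resize(b,(400,300))]))
E
```

```text
[553.98403696 -79.21859625 195.36960821] [-3.14070987e+00  1.12022266e-04 -1.65879701e+00]
```

View pics/a3.png

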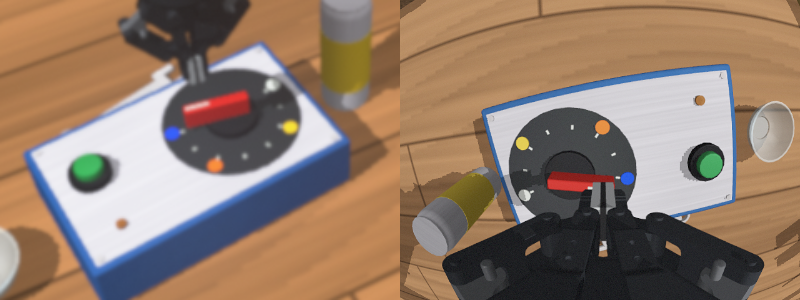

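The pointer seems to be at blue (click 7). I'll check that numerically and view the button from above before pressing.

```bash
python3 - <<'E'
from h import *
A=np.array([527.5,-37.7])
for cam in("scene","top"):
    im,_=viewer.snapshot(cam);r,g,b=[im[...,i].astype(int) for i in range(3)]
    m=((r>130)&(g<70)&(b<70)).astype(np.uint8)
    x,y=map(int,w2px(cam,[*A,105]));w=np.zeros_like(m);w[y-40:y+40,x-50:x+50]=1;m*=w
    v,u=np.nonzero(m);print(cam,len(u))
    P=np.array([plane(cam,a,c,112)[:2] for a,c in zip(u,v)])
    if len(P):
        ev=np.linalg.eigh(np.cov(P.T))[1][:,1];h=np.arctan2(*ev[::-1]);c=P.mean(0);print("centroid",c-A,"click",[(1.934-k)/.5236 for k in(h,h-np.pi,h+np.pi)])
    print({k:np.round(w2px(cam,[*(A+51*np.array([np.cos(1.934-k*.5236),np.sin(1.934-k*.5236)])),116])) for k in(6,7)})
    for k in finder.look_for(cam,"start_button_top")[:1]: b=k["bbox"];print(k,plane(cam,b[0]+b[2]/2,b[1]+b[3]/2,101))
E
```

```text
scene 434
centroid [  6.7507389  -13.07466225] click [np.float64(0.6737856877649937), np.float64(6.673771657187823), np.float64(-5.326200281657836)]
{6: array([246., 255.]), 7: array([239., 245.])}
top 0
{6: array([402., 224.]), 7: array([403., 240.])}
{'bbox': [517.3, 195.1, 51.9, 57.2], 'confidence': 0.68} [ 545.23236295 -329.12701218  101.        ]
```

Emit:
servo_tool([
  [21,2.3,0,0,0,0],
  [21,2.3,0,0,0,0],
  [21,2.3,0,0,0,0],
  [21,2.3,0,0,0,0],
  [21,2.3,0,0,0,0],
  [21,2.3,0,0,0,0],
  [0,0,20,0,0,0],
  [0,0,20,0,0,0],
  [0,0,20,0,0,0],
  [0,0,0,0,0,0],
  [0,0,0,0,0,0],
])

```text
clock: 10.0
tool_pos: [528.3, -203.7, 135.3]
orientation: [3.141, -0.0, -1.66]
ft_force: [0.4, 0.6, -0.0]
grip_width: -0.003
```

```bash
python3 - <<'E'
from h import *
A=np.array([527.5,-37.7]);s=sense();print(s["tool_pos"])
cam="top";im,_=viewer.snapshot(cam);r,g,b=[im[...,i].astype(int) for i in range(3)]
m=(r>130)&(g<70)&(b<70);m[:,:340]=0;m[:,440:]=0;m[:180]=0;m[300:]=0
v,u=np.nonzero(m);print(len(u))
if len(u):
    P=np.array([plane(cam,a,c,114)[:2] for a,c in zip(u,v)])
    ev=np.linalg.eigh(np.cov(P.T))[1][:,1];h=np.arctan2(*ev[::-1]);print(P.mean(0)-A,[(1.934-k)/.5236 for k in(h,h-np.pi,h+np.pi)])
a,_=viewer.snapshot("scene");save("a4.png",np.hstack([cv2.resize(a[180:360,130:370],(400,300)),cv2.resize(im[150:330,310:550],(400,300))]))
E
```

```text
[ 528.32308913 -203.71448088  135.30186875]
230
[ -0.73534038 -10.74817705] [np.float64(0.9640734465593829), np.float64(6.964059415982213), np.float64(-5.035912522863446)]
```

View pics/a4.png

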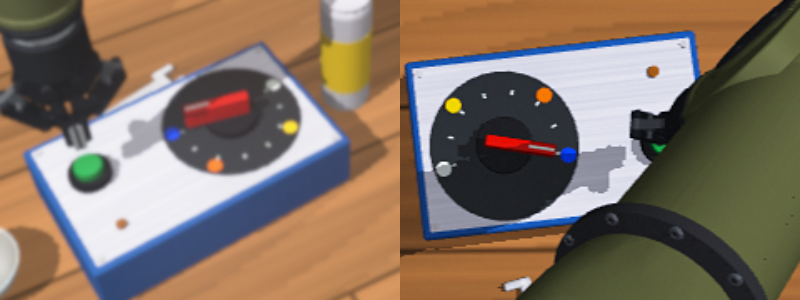

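The pointer rests at click 7 on the blue tab (measured 6.96). The fingertip is above the button, so I'll press.

Emit:
servo_tool([
  [0,0,15,0,0,0],
  [0,0,15,0,0,0],
  [0,0,4,0,0,0],
  [0,0,2,0,0,0],
  [0,0,2,0,0,0],
  [0,0,1,0,0,0],
  [0,0,0,0,0,0],
  [0,0,0,0,0,0],
])

```text
clock: 10.9
tool_pos: [528.6, -203.5, 96.7]
orientation: [-3.141, 0.0, -1.66]
ft_force: [-0.7, 2.0, 4.4]
grip_width: -0.001
```

Emit:
servo_tool([
  [0,0,1,0,0,0],
  [0,0,1,0,0,0],
  [0,0,0,0,0,0],
  [0,0,0,0,0,0],
])

```text
clock: 11.3
tool_pos: [528.7, -203.5, 95.9]
orientation: [-3.14, 0.001, -1.66]
ft_force: [-4.8, 5.8, 19.3]
grip_width: 0.002
```

Bottomed out: the force jumped to 19 N at z≈95.9. Now I'll lift straight up.

Emit:
servo_tool([
  [0,0,-3,0,0,0],
  [0,0,-5,0,0,0],
  [0,0,-15,0,0,0],
  [0,0,-20,0,0,0],
  [0,0,-20,0,0,0],
  [0,0,-20,0,0,0],
  [0,0,-20,0,0,0],
  [0,0,0,0,0,0],
  [0,0,0,0,0,0],
  [0,0,0,0,0,0],
])

```text
clock: 12.3
tool_pos: [528.2, -203.4, 196.4]
orientation: [3.14, 0.0, -1.66]
ft_force: [0.2, -0.1, -0.5]
grip_width: 0.001
```

```bash
python3 - <<'E'
from h import *
s=sense();print(s["clock"],s["tool_pos"],s["ft_force"])
im,_=viewer.snapshot("top");a,_=viewer.snapshot("scene")
save("a5.png",np.hstack([cv2.resize(a[160:400,60:380],(400,300)),cv2.resize(im[120:360,240:560],(400,300))]))
E
```

```text
12.3 [ 528.1660531  -203.39378081  196.39141401] [ 0.16451333 -0.10214607 -0.4617779 ]
```

View pics/a5.png

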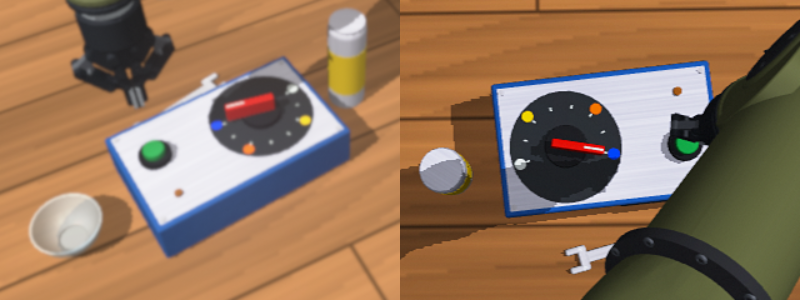

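The pointer is still on the blue tab, the button is up, and the can, bowl and wrench stand where they were. Handing in.

```bash
python3 -c "
from h import *
print(job.close_job())"
```

```text
the job is handed in; nothing more can be done
None
```

The job is handed in, at about 12.5 s on the robot's clock. No verdict was reported.

- **Selector:** With the shut fingertips I pushed the pointer from click 4 to click 7, where the blue tab is, always from the trailing side. Before pressing, the top camera measured it at click 6.96. An earlier scene-camera estimate gave 6.67, which I put down to the pointer's side faces; the top view settled it.
- **Button:** I then pressed the green button until it bottomed out (about 19 N on the tool at z≈96 mm) and lifted straight up to z≈196 mm.
- **Last picture:** The pointer is still on the blue tab, the button looks up, and the tool reads no contact force. By eye, the spray can, bowl and visible end of the wrench are undisturbed. I did not re-measure their positions.

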